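Open the child-safe tablet tub

ROBOT

A 7-joint arm with a two-finger parallel gripper is mounted at the origin on a cart in front of the work surface, level with it; the furniture and walls round the work are solid. World frame = base frame: x ahead of the robot, y to its left, z up, the work surface at z = 0. Lengths are in m, angles in rad, forces in N, time in s.
With the tool pointing down it reaches from about 0.425 to 0.925 m from the base axis. Payload 6.8 kg.
Tool frame: the origin (TCP) lies on the centre line of the jaws, within the pads' length; the fingertips stand 8 mm ahead of it and the grasp point (between the pads) lies 11 mm behind it (bot.tips_ahead is the distance from the TCP to the fingertips, in m); z points along the fingers, y is the line along which they close (so a half turn about z gives the same grasp; the last joint's range is limited). The gripper opens to 85 mm and grips with 20 to 120 N. Pads are 22 mm wide; open, the fingers measure 114 mm over their backs; the gripper's body (76 mm by 85 mm) begins 54 mm behind the grasp point. The pads swing forward as they close: fully open they stand 13 mm farther back than shut.
Start: joints at [-0.889, 0.477, 0.022, 1.555, -0.011, 1.109, -0.083], TCP at [0.479, 0.475, 0.239] pointing down, gripper open.
Joint ranges: [-2.96, 2.96], [-0.34, 2.1], [-1.41, 1.46], [0.24, 2.44], [-1.37, 4.51], [0.17, 1.92], [-2.96, 2.96]. Speed limits (rad/s): [2.39, 2.39, 3.14, 3.14, 3.14, 3.14, 3.14].

INTERFACE

Orientations are given as a unit quaternion [w, x, y, z].
In Python, from station import bot gives the robot as it stands.
- The arm moves only by the tool send_rows, never from a script. Its argument "deltas" is text: rows parted by semicolons, each of 4 numbers parted by spaces: the shift along the tool's x, y, z in m, then the turn about the tool's z in degrees. In form: x y z spin; .... A call has 1 to 5 rows; each row is the pose to reach, as a shift and turn from the pose commanded when the call began, along the tool's axes at that moment; what a row does not reach only later rows make up. A row lasts 1/10 s, in which the tool goes at most 50 mm and 8.59 degrees, less where a joint would pass 70% of its speed; a pose out of reach is approached as far as the arm can. A call with a gripper value outside its range is refused whole. "claw" is the opening, from 0 (shut) to 1 (fully open), set as the call begins (left out, the last holds). The fingers move at their own pace and stop on an object; "force" is the grip in N (left out, the last holds). Time passes only in rows, so rows that repeat a pose let the fingers close. It gives the time, the measured TCP pose, the force, the opening and the grip force at its end, in the units of the state.
- bot.get_obs(): the state, without advancing time (a new reading comes with each control period).
- bot.read_camera(name): name is "scene" or "top"; returns a dict with "img" (400x640x3 uint8, red, green, blue), "depth" (400x640 float32, m along the optical axis (not along the pixel's ray), 0 where there is no reading), "fx", "fy", "cx", "cy" (pixels), "camera_from_world" (4x4, takes a point from world to camera coordinates). Camera axes: x right, y up, looking along -z (the intrinsics and any distortion apply to the point x, -y, -z); pixel columns grow to the right and rows downward; lengths in m; the calibration is good to about 2 mm. A picture is of the moment at which its call begins.
- bot.hand_in(): hands the job in; it is judged then, once.
Trained networks look in a picture, given as the dict that the camera call returned (one of the last four; its "shot" number tells which), for a name from the list of things; names that differ only in an ending like _2 or _b are one class to them, and where a whole thing is asked for, a point or a joint stands for the part that bears it (a point fixed in the world has none). Each returns a list of dicts, best first, with "confidence" (0 to 1); they miss things now and then, are a little off and sometimes report something else, mostly with a low value. They report only what shows in the picture. A call takes as long as a camera call.
- bot.masks_of(picture, query): "mask" (400x640 bool, what is visible of it).
- bot.landmark_of(picture, query): "xyz" ([x, y, z] in m, in world coordinates, good to about 4 mm: a listed point, or the origin of a listed thing).
The state is a dict: "t": time; "q": joint angles; "joint_vel": joint speeds; "joint_torque": joint torques, N m; "eef_pos": TCP position; "tool_rot": TCP orientation; "contact_force": force on the tool from outside, world axes, zero at the start; "torque": the same for the moment, N m; "gripper_width": opening from 0.0 (shut) to 1.0 (fully open); "grasp_force": force on a finger pad.
Only numpy, scipy, OpenCV 4.12 (cv2) and the standard library are available. Lean on these libraries where they do the work, as an engineer would, in place of code of your own. Each camera call takes 0.05 s, during which the arm holds its last target. There are 200 camera calls.

TASK

Open the child-safe tub of cleaning tablets: draw its red bolt fully to the left, lift the lid a little until the safety catch under its front lip stops it, hold it there a moment, then push that catch to the left and swing the lid well up so that it stays open. Be gentle with the bolt, the catch and the lid, never force them, and leave the mug, the little glass and the spice jar standing where they are.

Things in the scene. Friction and masses are not known exactly. Their poses are not given: they have to be found in the camera images.
- tub: White tub, 100 deep (x) x 120 wide (y) x 92 high mm, fixed to the worktop, with a blue hinged lid (6 thick, top at z = 99). Origin: on the worktop under the tub (5 mm in front of its middle); x points to its back (hinge side), y to its left, z up. All offsets in these texts are mm in this frame with the lid shut. Front wall face at x = -45.
- lid (a joint): Lid angle in rad: 0 shut, grows as it opens, end stop 1.45. Stiff hinge: stays where it is left; 2 to 3 N lifts it at the bar. With the bolt drawn the catch stops it at about 0.10 rad (bar about 14 mm higher). With the catch held aside until it is past 0.13 rad, the catch no longer matters.
- lid_hinge (a point): Point on the lid's hinge axis (along the tub's y), middle of the back edge: x = +55, y = 0, z = 92. It does not move with the lid.
- handle_bar (a point): Middle of the white handle bar at the lid's front: round, 10 thick, along y, free from y = -44 to +44, at x = -95, z = 84 when shut (150 in front of the hinge axis, 8 below it); moves and turns with the lid. Gap of 28 behind it, up to the lip; free in front and below. Its right half (y about -24) is clear of the catch tab. End arms rise to the lid at y = +-52.
- bolt (a joint): Slide of the bolt in m: 0 shut (tongue under the steel staple at the tub's right), 0.018 fully drawn to the left (+y), end stop; the lid is free of it beyond 0.013. It stays where it is left; 2 to 4 N moves it.
- bolt_knob (a point): Top centre of the bolt's red thumb piece, a block 12 x 12 and 22 high near the lid's right front, foot about 1 over the lid; shut, this point is at x = -30, y = -26, z = 122; it slides to +y and moves with the lid. 25 or more free on both sides along x; the steel staple (top at z = 114) stands 37 to its right.
- mug: Bystander: red-brown mug, 82 wide, 90 high; origin at the centre of its underside, z up.
- glass: Bystander: small clear shot glass, 46 wide, 59 high; origin at the centre of its underside, z up.
- spice: Bystander: spice jar with a green cap, 46 wide, 106 high; origin at the centre of its underside, z up.
- front_lip (a point): Fixed point at the middle of the front edge of the shut lid (x = -61, y = 0, z = 96; it does not move with the lid). With the lid fully shut the catch is blocked; it slides only with the lid lifted 0.045 rad or more, and binds if the lid is pulled hard against it. Lifting the bar against catch or bolt by over about 11 N, or 15 N on the catch tab, breaks them.
- catch_zone (a point): Fixed point in the finger gap (x = -74, y = 12, z = 71) where the catch's grey tab is to be sought: an upright plate 5 thick, from x = -61 to -87 (almost to the bar), z = 53 to 89. Its right-hand face is within 16 mm left or right of this point: find it by feel. Pushed to +y: 2.5 N at first, 6 N at the end stop at 13 mm; frees the lid after 11 mm; springs back.

How it is judged:
On the way, in this order (a step that is already met when the one before it is completed fails the run):
1. the bolt is drawn (at least 14 mm) while the lid is still down (value of joint bolt above 0.014 m and value of joint lid below 0.04 rad), for 0.1 s.
2. the lid is lifted slightly, up to the catch (between 0.05 and 0.125 rad), and held there a moment (value of joint lid between 0.05 and 0.125 rad), for 0.3 s.
3. the lid is past the catch (value of joint lid above 0.25 rad), for 0.1 s.
At the end, for the whole second after the job is handed in: The lid stands open by more than 1.0 rad, at rest and let go, the bolt is still drawn (over 12 mm), and mug, glass and spice jar are within 25 mm of where they were (value of joint lid above 1 rad and value of joint bolt above 0.012 m and not (velocity of joint lid above 0.05 rad/s) and not (velocity of joint lid below -0.05 rad/s) and distance of each of mug, glass, spice from where it was at the start of the episode below 0.025 m); the robot touches nothing.
It fails at once if the lid is pulled against the catch (20 N at the catch, some 14 N at the bar) (contact force between lid_c0 and anything else above 20 N).
It fails at once if the catch tab is pushed with more than 15 N (contact force between catch_tab_c0 and anything else above 15 N).
It fails at once if the lid is pulled against the bolt (20 N at the bolt, some 11 N at the bar) (contact force between bolt_c0 and anything else above 20 N).
It fails at once if a bystander is knocked over (angle between any of mug, glass, spice's own z axis and vertical above 0.5 rad).
It also fails if it takes over 58 s, if anything falls off the work surface, if the arm or the gripper's body presses on something with over 40 N, if the wrist force passes 120 N, or if a joint passes its speed limit or range.

## Working session

There is one attempt and no reset: what is moved stays moved. The work goes in short steps, Python scripts to look and compute and a tool call to move; the robot and the scene stay as the last step left them, time stands still between calls to the robot, and variables do not carry over. Pictures are saved under pics/ and viewed, at most 10 in all, crops included, and the job is handed in when it is done.

Besides the shell and the picture viewer there is one more tool, called after ">>>" in YAML: its name, and indented under it one key for each argument. send_rows: Moves the arm, as the interface text tells. Its arguments: {"type":"object","properties":{"deltas":{"type":"string"},"claw":{"type":"number"},"force":{"type":"number"}},"required":["deltas"]}

```bash
mkdir -p pics; ls; python3 - <<'E'
from station import bot
import cv2,numpy as np
o=bot.get_obs();print({k:np.round(v,3) for k,v in o.items()}, bot.tips_ahead)
for n in("scene","top"):
    p=bot.read_camera(n);cv2.imwrite(f"pics/{n}0.png",p["img"][:,:,::-1])
    for q in("tub","lid_hinge","handle_bar","bolt_knob","front_lip","catch_zone","mug","glass","spice"):
        r=bot.landmark_of(p,q);print(n,q,[(np.round(a["xyz"],4).tolist(),round(a["confidence"],2)) for a in r[:2]])
E
```

```text
pics
{'t': np.float64(0.0), 'q': array([-0.889,  0.478,  0.022,  1.556, -0.012,  1.109, -0.083]), 'joint_vel': array([-0.   , -0.   , -0.001,  0.001, -0.   ,  0.001,  0.001]), 'joint_torque': array([ 0.0000e+00, -5.9645e+01,  1.6080e+00, -2.8119e+01,  1.2000e-02,
        9.0000e-03,  0.0000e+00]), 'eef_pos': array([0.479, 0.475, 0.238]), 'tool_rot': array([-0.   ,  0.385,  0.923, -0.001]), 'contact_force': array([-1.051, -0.282,  0.509]), 'torque': array([-0.076, -0.002, -0.002]), 'grasp_force': np.float64(0.0), 'gripper_width': np.float64(1.004)} 0.008
scene tub [([0.5598, 0.0779, -0.0027], 0.97)]
scene lid_hinge [([0.6172, 0.0693, 0.0941], 0.72)]
scene handle_bar [([0.4674, 0.0955, 0.0826], 0.79)]
scene bolt_knob [([0.5312, 0.063, 0.1226], 0.59), ([0.6145, 0.0728, 0.0904], 0.47)]
scene front_lip [([0.5013, 0.0858, 0.0935], 0.68)]
scene catch_zone [([0.4884, 0.1016, 0.0706], 0.74)]
scene mug [([0.4583, -0.1399, -0.0009], 0.72)]
scene glass [([0.4348, 0.3208, -0.0023], 0.65)]
scene spice []
top tub [([0.5642, 0.0779, 0.0007], 0.77), ([0.469, 0.0901, 0.0828], 0.46)]
top lid_hinge [([0.6169, 0.0705, 0.0936], 0.66)]
top handle_bar [([0.4708, 0.0917, 0.0842], 0.78), ([0.5012, 0.0862, 0.0957], 0.32)]
top bolt_knob [([0.5258, 0.058, 0.1206], 0.54)]
top front_lip [([0.5018, 0.0882, 0.096], 0.8)]
top catch_zone [([0.4926, 0.1031, 0.0691], 0.62)]
top mug [([0.4622, -0.1405, -0.0002], 0.7), ([0.4356, 0.3182, -0.0016], 0.62)]
top glass [([0.4355, 0.3194, -0.0011], 0.78)]
top spice [([0.4571, 0.4027, 0.0011], 0.83), ([0.4654, 0.0918, 0.0833], 0.33)]
```

View pictures.

View pics/scene0.png

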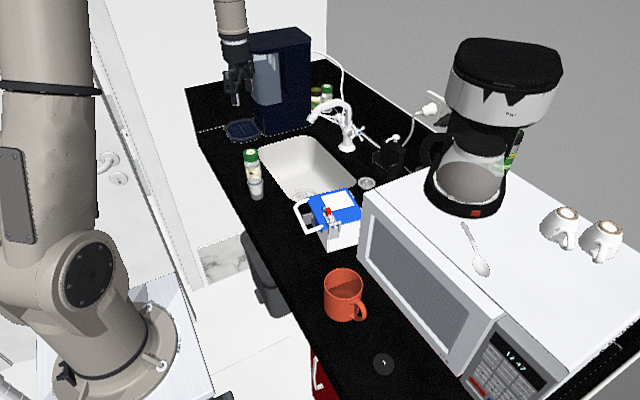

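View pics/top0.png

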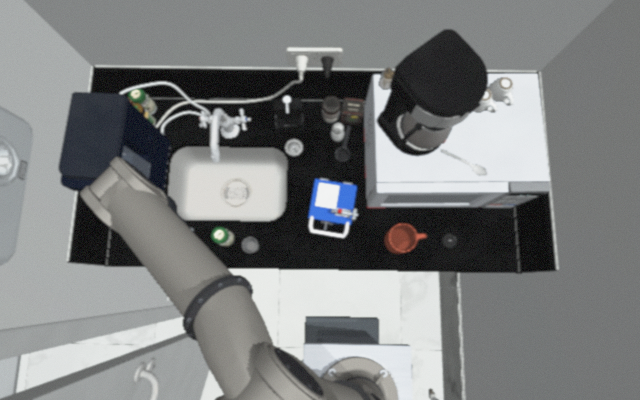

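```bash
cat > h.py <<'E'
from station import bot
import numpy as np
from scipy.spatial.transform import Rotation as R
def fit():
    n={"lid_hinge":(55,0,92),"handle_bar":(-95,0,84),"bolt_knob":(-30,-26,122),"front_lip":(-61,0,96),"catch_zone":(-74,12,71),"tub":(0,0,0)}
    A=[];B=[]
    for c in("scene","top"):
        p=bot.read_camera(c)
        for k,v in n.items():
            r=bot.landmark_of(p,k)
            if r and r[0]["confidence"]>.5:A.append(np.array(v)/1e3);B.append(r[0]["xyz"])
    return np.array(A),np.array(B)
def solve(A,B):
    a=A[:,:2]-A[:,:2].mean(0);b=B[:,:2]-B[:,:2].mean(0)
    th=np.arctan2((a[:,0]*b[:,1]-a[:,1]*b[:,0]).sum(),(a*b).sum())
    M=R.from_euler("z",th).as_matrix();t=(B-A@M.T).mean(0);return th,t,B-A@M.T-t
E
python3 - <<'E'
from h import *
A,B=fit();th,t,r=solve(A,B)
print(np.degrees(th),t);print(np.c_[A*1e3,r*1e3].round(1))
E
```

```text
-3.96948893721188 [ 0.5696479   0.08267178 -0.00327273]
[[ 5.50e+01  0.00e+00  9.20e+01 -1.08e+01 -4.10e+00  3.90e+00]
 [-9.50e+01  0.00e+00  8.40e+01 -7.80e+00  8.00e+00  1.40e+00]
 [-6.10e+01  0.00e+00  9.60e+01 -7.60e+00 -1.50e+00  1.50e+00]
 [-7.40e+01  1.20e+01  7.10e+01 -7.90e+00  1.50e+00  4.00e-01]
 [ 0.00e+00  0.00e+00  0.00e+00 -9.50e+00 -5.10e+00 -1.00e-01]
 [ 5.50e+01  0.00e+00  9.20e+01 -1.08e+01 -1.00e+01  6.40e+00]
 [-9.50e+01  0.00e+00  8.40e+01 -3.90e+00  1.00e-01  2.80e+00]
 [-3.00e+01 -2.60e+01  1.22e+02  7.82e+01  1.17e+01 -2.76e+01]
 [-6.10e+01  0.00e+00  9.60e+01 -6.50e+00 -1.20e+00  3.90e+00]
 [-7.40e+01  1.20e+01  7.10e+01 -6.50e+00  4.30e+00  2.80e+00]
 [ 0.00e+00  0.00e+00  0.00e+00 -6.90e+00 -3.80e+00  4.90e+00]]
```

```bash
cat >> h.py <<'E'
def cloud(p):
    d=p["depth"];v,u=np.mgrid[:d.shape[0],:d.shape[1]]
    c=np.stack([(u-p["cx"])*d/p["fx"],-(v-p["cy"])*d/p["fy"],-d],-1)
    T=np.linalg.inv(p["camera_from_world"]);return c@T[:3,:3].T+T[:3,3]
E
python3 - <<'E'
from h import *
import cv2
L=[fit() for _ in range(2)]
A=np.vstack([a for a,_ in L]);B=np.vstack([b for _,b in L])
for _ in range(3):
    th,t,r=solve(A,B);k=np.linalg.norm(r,axis=1)<max(.012,1.5*np.median(np.linalg.norm(r,axis=1)));A,B=A[k],B[k]
print(np.degrees(th),t,len(A));print(np.c_[A*1e3,r[k]*1e3].round(1))
M=R.from_euler("z",th).as_matrix();np.savez("pose.npz",th=th,t=t)
for n in("top","scene"):
    p=bot.read_camera(n);X=cloud(p);im=p["img"].astype(int)
    x=(X-t)@M
    near=(abs(x[...,0])<.2)&(abs(x[...,1])<.15)&(p["depth"]>0)
    blue=near&(im[...,2]>im[...,0]+80)&(x[...,2]>.09)&(x[...,2]<.108)
    q=x[blue]*1e3;print(n,"blue",len(q),np.percentile(q,[1,50,99],0).round(1).tolist(), cv2.minAreaRect(q[:,:2].astype(np.float32)))
    red=near&(im[...,0]>150)&(im[...,1]<70)&(x[...,2]>.1);q=x[red]*1e3;print("red",len(q),np.percentile(q,[0,50,100],0).round(1).tolist() if len(q) else 0)
    bar=near&(im.min(-1)>150)&(x[...,0]<-.085)&(x[...,2]>.07)&(x[...,2]<.1);q=x[bar]*1e3;print("bar",len(q),np.percentile(q,[2,50,98],0).round(1).tolist(),np.polyfit(q[:,1],q[:,0],1) if len(q)>5 else 0)
    hi=(abs(x[...,0])<.25)&(abs(x[...,1])<.25)&(x[...,2]>.13)&(p["depth"]>0);q=x[hi]*1e3
    if len(q):print("high",len(q),np.percentile(q,[0,5,50,95,100],0).round(0).tolist())
E
```

```text
-8.652544923451927 [0.56249227 0.07940475 0.00066957] 23
[[ 5.50e+01  0.00e+00  9.20e+01  2.30e+00  2.20e+00  2.30e+00]
 [-9.50e+01  0.00e+00  8.40e+01 -8.00e-01  2.70e+00 -4.10e+00]
 [-3.00e+01 -2.60e+01  1.22e+02  8.00e-01  1.80e+00 -1.30e+00]
 [-6.10e+01  0.00e+00  9.60e+01 -1.50e+00 -1.20e+00  1.00e+00]
 [-7.40e+01  1.20e+01  7.10e+01 -2.20e+00 -3.50e+00 -2.40e+00]
 [ 0.00e+00  0.00e+00  0.00e+00 -8.00e-01 -7.00e-01 -2.10e+00]
 [ 5.50e+01  0.00e+00  9.20e+01  2.70e+00 -2.80e+00  2.90e+00]
 [-9.50e+01  0.00e+00  8.40e+01  1.70e+00 -1.20e+00 -5.00e-01]
 [-6.10e+01  0.00e+00  9.60e+01 -1.70e+00 -7.00e-01  3.10e+00]
 [-7.40e+01  1.20e+01  7.10e+01 -1.00e-01  4.00e-01  1.00e+00]
 [ 0.00e+00  0.00e+00  0.00e+00  3.30e+00 -5.00e-01  4.00e-01]
 [ 5.50e+01  0.00e+00  9.20e+01 -2.60e+00 -9.00e-01 -5.00e-01]
 [-9.50e+01  0.00e+00  8.40e+01  0.00e+00  3.30e+00 -1.20e+00]
 [-3.00e+01 -2.60e+01  1.22e+02  5.80e+00  1.90e+00  1.10e+00]
 [-6.10e+01  0.00e+00  9.60e+01 -3.00e-01  3.30e+00  1.10e+00]
 [-7.40e+01  1.20e+01  7.10e+01 -2.90e+00 -1.90e+00 -8.00e-01]
 [ 0.00e+00  0.00e+00  0.00e+00 -2.
[... 703 characters left out ...]
, 0.7, 88.1], [-86.8, 52.1, 94.9]] [ 2.06234988e-03 -9.43344527e+01]
high 13877 [[-250.0, -250.0, 130.0], [-238.0, -236.0, 223.0], [139.0, -142.0, 499.0], [232.0, 227.0, 701.0], [250.0, 250.0, 722.0]]
scene blue 875 [[-61.4, -62.7, 95.4], [-8.9, -20.3, 98.8], [53.8, 59.1, 101.6]] ((-1.4717445373535156, -0.8924980163574219), (122.287353515625, 126.29593658447266), 0.34812822937965393)
red 28 [[-36.7, -32.0, 105.5], [-32.2, -29.9, 120.9], [-27.3, -21.7, 123.8]]
bar 146 [[-101.2, -55.8, 85.1], [-96.0, -6.7, 88.5], [-85.6, 49.1, 95.8]] [ 3.88812281e-03 -9.51843073e+01]
high 15661 [[12.0, -250.0, 130.0], [28.0, -246.0, 178.0], [136.0, -202.0, 357.0], [219.0, -115.0, 519.0], [250.0, 179.0, 522.0]]
```

```bash
cat >> h.py <<'E'
Z=np.load("pose.npz");TH=float(Z["th"]);T0=Z["t"]*[1,1,0];MT=R.from_euler("z",TH).as_matrix()
def cur():
    o=bot.get_obs();w=o["tool_rot"];r=R.from_quat(np.r_[w[1:],w[0]])
    p=(o["eef_pos"]-T0)@MT*1e3
    y=MT.T@r.as_matrix()[:,1]
    return p,r,np.degrees(np.arctan2(y[1],y[0])),o
def to(x,y,z):
    p,r,a,o=cur();d=r.inv().apply(MT@((np.array([x,y,z])-p)/1e3))
    print("t",o["t"],"tub pos",p.round(1),"yaw err",round(a,2),"delta",d.round(4),"spin",round(a,2),"F tub",(MT.T@o["contact_force"]).round(2),"grip",round(float(o["gripper_width"]),3))
E
python3 -c "
from h import *
to(-30,-50,180)"
```

```text
t 3.2 tub pos [-141.7  378.8  239.3] yaw err 53.4 delta [-0.3453 -0.2777  0.0593] spin 53.4 F tub [ 0.04  0.56 -0.78] grip 1.003
```

>>> send_rows:
  deltas: "-0.345 -0.278 0.059 53.4;-0.345 -0.278 0.059 53.4;-0.345 -0.278 0.059 53.4;-0.345 -0.278 0.059 53.4;-0.345 -0.278 0.059 53.4"
  claw: 0
  force: 20

```text
t: 3.7
eef_pos: [0.5048, 0.2268, 0.2064]
tool_rot: [0.0, 0.698, 0.716, 0.0]
contact_force: [-0.1, 0.3, 0.6]
gripper_width: 0.143
grasp_force: 0.0
```

```bash
python3 -c "
from h import *
to(-30,-50,180)"
```

```text
t 3.7 tub pos [-79.2 137.  206.4] yaw err 10.08 delta [-0.1928  0.0157  0.0263] spin 10.08 F tub [-0.17  0.29  0.63] grip 0.143
```

>>> send_rows:
  deltas: "-0.193 0.016 0.026 10;-0.193 0.016 0.026 10;-0.193 0.016 0.026 10;-0.193 0.016 0.026 10;-0.193 0.016 0.026 10"

```text
t: 4.2
eef_pos: [0.5266, 0.0285, 0.1801]
tool_rot: [0.001, 0.759, 0.651, -0.001]
contact_force: [-1.1, 0.4, 0.7]
gripper_width: -0.003
grasp_force: 0.0
```

```bash
python3 -c "
from h import *
to(-30,-49,124)"
```

```text
t 4.2 tub pos [-27.9 -55.7 180.1] yaw err -0.18 delta [ 0.0069 -0.0022  0.0561] spin -0.18 F tub [-1.16  0.22  0.71] grip -0.003
```

>>> send_rows:
  deltas: "0.007 -0.002 0.028 0;0.007 -0.002 0.05 0;0.007 -0.002 0.056 0;0.007 -0.002 0.056 0"

```text
t: 4.6
eef_pos: [0.5253, 0.0437, 0.1238]
tool_rot: [-0.0, 0.756, 0.655, -0.001]
contact_force: [-0.3, -0.3, -0.7]
gripper_width: 0.0
grasp_force: 0.0
```

```bash
python3 - <<'E'
from h import *
import cv2
to(-30,-43,124)
p=bot.read_camera("scene");cv2.imwrite("pics/s1.png",cv2.resize(p["img"][170:260,280:400,::-1],None,fx=5,fy=5,interpolation=2))
E
```

```text
t 4.6 tub pos [-31.4 -40.9 123.8] yaw err 0.44 delta [-0.0021  0.0014 -0.0002] spin 0.44 F tub [-0.25 -0.35 -0.66] grip 0.0
```

View pics/s1.png

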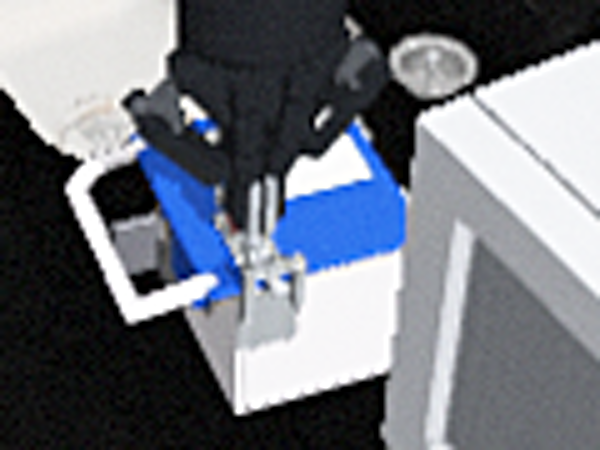

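>>> send_rows:
  deltas: "0.003 0.001 0 0;0.006 0.001 0 0;0.009 0.001 0 0;0.009 0.001 0 0"

```text
t: 5.05
eef_pos: [0.5285, 0.0529, 0.1248]
tool_rot: [0.0, 0.756, 0.655, 0.001]
contact_force: [-0.5, -0.5, -0.3]
gripper_width: 0.001
grasp_force: 0.4
```

```bash
python3 - <<'E'
from h import *
to(-30,-26,124)
p=bot.read_camera("scene");print([ (((np.array(a["xyz"])-T0)@MT*1e3).round(1),a["confidence"]) for a in bot.landmark_of(p,"bolt_knob")])
E
```

```text
t 5.05 tub pos [-29.6 -31.3 124.8] yaw err 0.46 delta [ 0.0053 -0.0003  0.0008] spin 0.46 F tub [-0.46 -0.53 -0.26] grip 0.001
[(array([-24.8, -12.4, 121.9]), 0.46)]
```

>>> send_rows:
  deltas: "0.002 0 0 0;0.004 0 0 0;0.005 0 0 0"

```text
t: 5.45
eef_pos: [0.5293, 0.0572, 0.1246]
tool_rot: [0.0, 0.756, 0.655, 0.0]
contact_force: [0.3, -2.0, 2.6]
gripper_width: -0.001
grasp_force: 1.3
```

```bash
python3 - <<'E'
from h import *
to(-30,-26,124)
E
```

```text
t 5.45 tub pos [-29.5 -26.9 124.6] yaw err 0.42 delta [ 0.0009 -0.0005  0.0006] spin 0.42 F tub [ 0.58 -1.95  2.57] grip -0.001
```

>>> send_rows:
  deltas: "0.001 0 0 0;0.001 0 0 0"

```text
t: 5.65
eef_pos: [0.5293, 0.0583, 0.1244]
tool_rot: [0.0, 0.756, 0.655, 0.0]
contact_force: [0.8, -2.1, 1.0]
gripper_width: -0.0
grasp_force: 0.9
```

>>> send_rows:
  deltas: "0.001 0 0 0;0.001 0 0 0"

```text
t: 5.85
eef_pos: [0.5293, 0.0592, 0.1244]
tool_rot: [0.0, 0.756, 0.655, 0.0]
contact_force: [1.0, -3.2, 1.6]
gripper_width: 0.001
grasp_force: 1.1
```

```bash
python3 - <<'E'
from h import *
to(-30,-26,124)
E
```

```text
t 5.85 tub pos [-29.7 -25.  124.4] yaw err 0.42 delta [-0.001  -0.0003  0.0004] spin 0.42 F tub [ 1.42 -2.99  1.63] grip 0.001
```

>>> send_rows:
  deltas: "0.001 0 0 0;0.001 0 0 0"

```text
t: 6.05
eef_pos: [0.5293, 0.0593, 0.1243]
tool_rot: [0.0, 0.756, 0.654, -0.0]
contact_force: [1.1, -4.4, 1.2]
gripper_width: -0.002
grasp_force: 2.4
```

>>> send_rows:
  deltas: "0.001 0 0 0;0.001 0 0 0"

```text
t: 6.25
eef_pos: [0.5293, 0.0594, 0.1243]
tool_rot: [0.001, 0.756, 0.654, -0.001]
contact_force: [0.6, -7.1, 2.4]
gripper_width: -0.0
grasp_force: 3.5
```

>>> send_rows:
  deltas: "-0.008 0 0 0;-0.008 0 -0.03 0;-0.008 0 -0.05 0;-0.008 -0.03 -0.05 0;-0.004 -0.065 -0.05 0"
  claw: 0.28

```text
t: 6.75
eef_pos: [0.4645, 0.0668, 0.1748]
tool_rot: [0.0, 0.756, 0.654, 0.001]
contact_force: [-1.1, 0.9, 0.4]
gripper_width: 0.281
grasp_force: 0.0
```

>>> send_rows:
  deltas: "0 0 0 0;0 0 0 0"

```text
t: 6.95
eef_pos: [0.4639, 0.0673, 0.1744]
tool_rot: [-0.0, 0.755, 0.655, 0.0]
contact_force: [0.4, 0.1, -0.3]
gripper_width: 0.282
grasp_force: 0.0
```

```bash
python3 - <<'E'
from h import *
to(-95,-24,76)
p=bot.read_camera("scene");print([ (((np.array(a["xyz"])-T0)@MT*1e3).round(1),a["confidence"]) for q in("bolt_knob","handle_bar") for a in bot.landmark_of(p,q)])
E
```

```text
t 6.95 tub pos [-95.6 -26.8 174.4] yaw err 0.52 delta [0.0027 0.0007 0.0984] spin 0.52 F tub [ 0.36  0.11 -0.31] grip 0.282
[(array([-26.1,  -8.5, 120.9]), 0.5), (array([-95.2,   2.4,  83.5]), 0.85), (array([-24.3,  -4.2, 120.5]), 0.32)]
```

>>> send_rows:
  deltas: "0.001 0.001 0.04 0.5;0.001 0.001 0.07 0.5;0.001 0.001 0.085 0.5;0.001 0.001 0.098 0.5;0.001 0.001 0.098 0.5"

```text
t: 7.6
eef_pos: [0.4652, 0.0669, 0.0746]
tool_rot: [-0.0, 0.759, 0.651, -0.002]
contact_force: [-0.7, -0.4, 0.0]
gripper_width: 0.281
grasp_force: 0.0
```

```bash
python3 - <<'E'
from h import *
import cv2
to(-95,-24,76)
p=bot.read_camera("scene");cv2.imwrite("pics/s2.png",cv2.resize(p["img"][170:260,280:400,::-1],None,fx=5,fy=5,interpolation=2))
E
```

```text
t 7.6 tub pos [-94.3 -27.   74.6] yaw err -0.1 delta [ 0.003  -0.0007 -0.0014] spin -0.1 F tub [-0.62 -0.53  0.02] grip 0.281
```

View pics/s2.png

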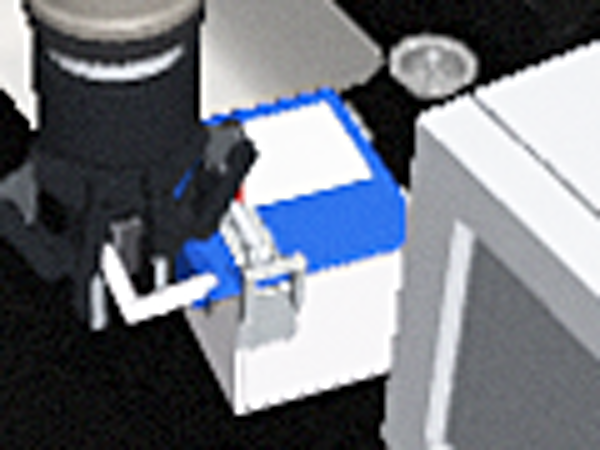

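The fingers straddle the bar (front tip at about (97,305), rear tip about (160,270) in the crop); the bolt's tongue is free. Closing on the bar.

>>> send_rows:
  deltas: "0 0 0 0;0 0 0 0;0 0 0 0"
  claw: 0
  force: 25

```text
t: 7.95
eef_pos: [0.4638, 0.0675, 0.0765]
tool_rot: [-0.001, 0.759, 0.651, -0.001]
contact_force: [-4.0, 1.1, -0.6]
gripper_width: 0.102
grasp_force: 24.8
```

>>> send_rows:
  deltas: "0 0 -0.002 0;0 0 -0.004 0;0 0 -0.005 0"

```text
t: 8.25
eef_pos: [0.4636, 0.0675, 0.0813]
tool_rot: [-0.001, 0.759, 0.651, -0.001]
contact_force: [-5.2, 1.6, -3.4]
gripper_width: 0.101
grasp_force: 24.5
```

>>> send_rows:
  deltas: "0 -0.001 -0.002 0;0 -0.001 -0.004 0;0 -0.001 -0.006 0;0 -0.001 -0.006 0"

```text
t: 8.65
eef_pos: [0.4636, 0.0676, 0.0875]
tool_rot: [-0.001, 0.759, 0.651, -0.001]
contact_force: [-6.4, 0.8, -1.1]
gripper_width: 0.107
grasp_force: 24.8
```

```bash
python3 - <<'E'
from h import *
to(-95,-24,76)
p=bot.read_camera("scene");print([ (((np.array(a["xyz"])-T0)@MT*1e3).round(1),a["confidence"]) for q in("bolt_knob","handle_bar") for a in bot.landmark_of(p,q)])
E
```

```text
t 8.65 tub pos [-96.  -26.6  87.5] yaw err -0.06 delta [0.0026 0.001  0.0115] spin -0.06 F tub [-6.44 -0.2  -1.14] grip 0.107
[(array([-24. ,  -5.5, 129.1]), 0.64), (array([-6.1, -3. , -1.8]), 0.31), (array([-96.6,   0.9,  95.6]), 0.78)]
```

>>> send_rows:
  deltas: "0 0 0 0;0 0 0 0;0 0.001 0 0;0 0.001 0 0"
  claw: 0.24

```text
t: 9.2
eef_pos: [0.4667, 0.0674, 0.0877]
tool_rot: [0.001, 0.759, 0.651, 0.001]
contact_force: [0.2, -0.4, -0.1]
gripper_width: 0.241
grasp_force: 0.0
```

```bash
python3 - <<'E'
from h import *
to(-95,-16,87)
p=bot.read_camera("scene");print([ (((np.array(a["xyz"])-T0)@MT*1e3).round(1),a["confidence"]) for q in("bolt_knob","handle_bar") for a in bot.landmark_of(p,q)])
E
```

```text
t 9.2 tub pos [-92.9 -26.3  87.7] yaw err -0.09 delta [ 0.0103 -0.0021  0.0007] spin -0.09 F tub [ 0.21 -0.34 -0.12] grip 0.241
[(array([-26.4,  -6.4, 130.6]), 0.46), (array([-63.3,  -1.7,  93.7]), 0.39), (array([-95.5,   1.6,  93.4]), 0.83), (array([-60.5,  -3.6,  92.9]), 0.38)]
```

>>> send_rows:
  deltas: "0 -0.003 0.003 0;0 -0.003 0.006 0;0.004 -0.003 0.006 0;0.008 -0.003 0.006 0;0.01 -0.003 0.006 0"

```text
t: 9.85
eef_pos: [0.4644, 0.0784, 0.0813]
tool_rot: [-0.0, 0.759, 0.652, 0.0]
contact_force: [-0.7, -0.5, 0.1]
gripper_width: 0.24
grasp_force: 0.0
```

>>> send_rows:
  deltas: "0.002 0 0 0;0.004 0 0 0;0.004 0 0 0"

```text
t: 10.15
eef_pos: [0.4648, 0.082, 0.0813]
tool_rot: [-0.0, 0.759, 0.651, 0.0]
contact_force: [-0.2, 0.2, 0.0]
gripper_width: 0.241
grasp_force: 0.0
```

>>> send_rows:
  deltas: "0.002 0 0 0;0.004 0 0 0;0.004 0 0 0"

```text
t: 10.45
eef_pos: [0.4655, 0.0859, 0.0813]
tool_rot: [-0.0, 0.759, 0.651, 0.0]
contact_force: [0.1, -0.6, -0.6]
gripper_width: 0.243
grasp_force: 0.0
```

```bash
python3 - <<'E'
from h import *
to(-96,-6,81)
E
```

```text
t 10.45 tub pos [-96.9  -8.1  81.3] yaw err -0.05 delta [0.0021 0.0009 0.0003] spin -0.05 F tub [ 0.16 -0.57 -0.56] grip 0.243
```

Finger's left edge is at y ≈ +3, no contact yet. Carry on.

>>> send_rows:
  deltas: "0.002 0 0 0;0.004 0 0 0;0.004 0 0 0"

```text
t: 10.75
eef_pos: [0.4659, 0.0894, 0.0812]
tool_rot: [0.0, 0.759, 0.651, -0.0]
contact_force: [0.4, -1.1, 1.2]
gripper_width: 0.239
grasp_force: 0.4
```

>>> send_rows:
  deltas: "0.002 0 0 0;0.003 0 0 0;0.003 0 0 0"

```text
t: 11.05
eef_pos: [0.4663, 0.0922, 0.0812]
tool_rot: [0.0, 0.759, 0.651, -0.0]
contact_force: [0.0, -3.8, -0.6]
gripper_width: 0.239
grasp_force: 1.5
```

>>> send_rows:
  deltas: "0.002 0 0 0;0.003 0 0 0;0.003 0 0 0"

```text
t: 11.35
eef_pos: [0.4668, 0.0954, 0.0812]
tool_rot: [0.0, 0.759, 0.651, -0.0]
contact_force: [0.1, -4.7, -1.5]
gripper_width: 0.24
grasp_force: 1.9
```

>>> send_rows:
  deltas: "0.002 0 0 0;0.003 0 0 0;0.003 0 0 0"

```text
t: 11.65
eef_pos: [0.4673, 0.0984, 0.0812]
tool_rot: [0.0, 0.759, 0.651, -0.0]
contact_force: [0.4, -4.6, -0.4]
gripper_width: 0.243
grasp_force: 2.3
```

>>> send_rows:
  deltas: "0.001 0 0 0;0.001 0 0 0"

```text
t: 11.85
eef_pos: [0.4675, 0.0994, 0.0813]
tool_rot: [0.0, 0.759, 0.651, -0.0]
contact_force: [-0.2, -4.3, 0.5]
gripper_width: 0.239
grasp_force: 2.4
```

```bash
python3 - <<'E'
from h import *
to(-96,-6,81)
p=bot.read_camera("scene");print([ (((np.array(a["xyz"])-T0)@MT*1e3).round(1),a["confidence"]) for q in("bolt_knob","handle_bar") for a in bot.landmark_of(p,q)])
E
```

```text
t 11.85 tub pos [-96.9   5.5  81.3] yaw err -0.08 delta [-0.0115  0.0009  0.0003] spin -0.08 F tub [ 0.44 -4.3   0.49] grip 0.239
[(array([-25.4,  -6.7, 128.3]), 0.43), (array([-98.1,   3.5,  92.5]), 0.79)]
```

>>> send_rows:
  deltas: "0.001 0 0 0;0.001 0 0 0"

```text
t: 12.2
eef_pos: [0.4676, 0.1004, 0.0813]
tool_rot: [0.0, 0.759, 0.651, -0.0]
contact_force: [-0.5, -6.1, -0.9]
gripper_width: 0.24
grasp_force: 2.5
```

>>> send_rows:
  deltas: "0.001 0 0 0;0.001 0 0 0"

```text
t: 12.4
eef_pos: [0.4677, 0.1013, 0.0812]
tool_rot: [0.0, 0.759, 0.651, -0.0]
contact_force: [0.1, -4.7, -1.5]
gripper_width: 0.234
grasp_force: 2.6
```

>>> send_rows:
  deltas: "0.001 0 0 0;0.001 0 0 0"

```text
t: 12.6
eef_pos: [0.4679, 0.1022, 0.0813]
tool_rot: [0.0, 0.759, 0.651, -0.0]
contact_force: [-0.5, -5.9, -0.1]
gripper_width: 0.242
grasp_force: 2.8
```

>>> send_rows:
  deltas: "0.001 0 0 0;0.001 0 0 0"

```text
t: 12.8
eef_pos: [0.468, 0.1031, 0.0812]
tool_rot: [0.0, 0.759, 0.651, -0.0]
contact_force: [1.2, -5.9, -0.7]
gripper_width: 0.241
grasp_force: 2.9
```

>>> send_rows:
  deltas: "0.001 0 0 0;0.001 0 0 0"

```text
t: 13.0
eef_pos: [0.468, 0.1034, 0.0812]
tool_rot: [0.0, 0.759, 0.651, -0.001]
contact_force: [0.4, -7.3, -0.1]
gripper_width: 0.238
grasp_force: 3.6
```

Stalled at the end stop at about 7 N. Now grip the bar here and lift.

>>> send_rows:
  deltas: "0 0 0 0;0 0 0 0;0 0 0 0"
  claw: 0
  force: 25

```text
t: 13.3
eef_pos: [0.4691, 0.1034, 0.0815]
tool_rot: [0.001, 0.759, 0.651, 0.0]
contact_force: [1.9, -8.2, -0.4]
gripper_width: 0.106
grasp_force: 25.3
```

>>> send_rows:
  deltas: "0 0 -0.002 0;0 0 -0.004 0;0 0 -0.004 0"

```text
t: 13.6
eef_pos: [0.4691, 0.1034, 0.0852]
tool_rot: [0.001, 0.759, 0.651, 0.0]
contact_force: [4.5, -6.9, -5.2]
gripper_width: 0.105
grasp_force: 28.4
```

>>> send_rows:
  deltas: "0 0 -0.002 0;0 0 -0.002 0"

```text
t: 13.8
eef_pos: [0.4691, 0.1034, 0.0872]
tool_rot: [0.001, 0.759, 0.651, 0.0]
contact_force: [4.8, -8.0, -5.4]
gripper_width: 0.101
grasp_force: 28.3
```

>>> send_rows:
  deltas: "0 0.001 -0.002 0;0 0.001 -0.002 0"

```text
t: 14.0
eef_pos: [0.4692, 0.1034, 0.0889]
tool_rot: [0.0, 0.759, 0.651, -0.0]
contact_force: [2.0, -6.0, -5.8]
gripper_width: 0.108
grasp_force: 28.1
```

```bash
python3 - <<'E'
from h import *
to(-96,-6,81)
p=bot.read_camera("scene");print([ (((np.array(a["xyz"])-T0)@MT*1e3).round(1),a["confidence"]) for q in("bolt_knob","handle_bar") for a in bot.landmark_of(p,q)])
E
```

```text
t 14.0 tub pos [-95.8   9.7  88.9] yaw err -0.11 delta [-0.0157 -0.0002  0.0079] spin -0.11 F tub [ 2.93 -5.63 -5.8 ] grip 0.108
[(array([-23. ,  -8.6, 131.9]), 0.56), (array([-97.3,   2.2,  97.9]), 0.98)]
```

>>> send_rows:
  deltas: "0 0 -0.002 0;0 0 -0.003 0;0 0 -0.003 0"

```text
t: 14.45
eef_pos: [0.4695, 0.1034, 0.0919]
tool_rot: [0.001, 0.759, 0.651, -0.0]
contact_force: [3.1, -6.5, -6.3]
gripper_width: 0.104
grasp_force: 27.8
```

>>> send_rows:
  deltas: "0 0 -0.002 0;0 0 -0.004 0;0 0 -0.004 0"

```text
t: 14.75
eef_pos: [0.4699, 0.1033, 0.0964]
tool_rot: [0.001, 0.759, 0.651, 0.0]
contact_force: [2.1, -7.5, -1.6]
gripper_width: 0.107
grasp_force: 27.2
```

```bash
python3 - <<'E'
from h import *
to(-96,-6,81)
p=bot.read_camera("scene");print([ (((np.array(a["xyz"])-T0)@MT*1e3).round(1),a["confidence"]) for q in("bolt_knob","handle_bar") for a in bot.landmark_of(p,q)])
E
```

```text
t 14.75 tub pos [-95.1   9.7  96.4] yaw err -0.11 delta [-0.0157 -0.0009  0.0154] spin -0.11 F tub [ 3.23 -7.13 -1.64] grip 0.107
[(array([-18.3,  -4. , 136.9]), 0.59)]
```

>>> send_rows:
  deltas: "0 0.001 -0.008 0;0 0.003 -0.016 0;0 0.0055 -0.025 0;0 0.008 -0.032 0;0 0.0095 -0.038 0"

```text
t: 15.4
eef_pos: [0.4791, 0.1021, 0.1344]
tool_rot: [0.001, 0.759, 0.651, 0.0]
contact_force: [4.0, -7.1, -5.8]
gripper_width: 0.102
grasp_force: 24.4
```

```bash
python3 - <<'E'
from h import *
to(-96,-6,81)
p=bot.read_camera("scene");print([ (((np.array(a["xyz"])-T0)@MT*1e3).round(1),a["confidence"]) for q in("bolt_knob","handle_bar") for a in bot.landmark_of(p,q)])
E
```

```text
t 15.4 tub pos [-85.9   9.9 134.4] yaw err -0.08 delta [-0.0159 -0.0101  0.0534] spin -0.08 F tub [ 5.01 -6.46 -5.76] grip 0.102
[(array([-74.5,  12.2,  71. ]), 0.57), (array([ -6.7,  -8. , 157.2]), 0.53), (array([-86.9,   2.7, 146.3]), 0.75), (array([-160.9,  220.2,   -1.5]), 0.61)]
```

>>> send_rows:
  deltas: "0 0.003 -0.008 0;0 0.007 -0.016 0;0 0.011 -0.023 0;0 0.015 -0.03 0;0 0.02 -0.036 0"

```text
t: 16.05
eef_pos: [0.4978, 0.0992, 0.1701]
tool_rot: [-0.0, 0.759, 0.651, -0.001]
contact_force: [-1.4, -4.7, -3.6]
gripper_width: 0.104
grasp_force: 24.5
```

```bash
python3 - <<'E'
from h import *
import cv2
to(-96,-6,81)
p=bot.read_camera("scene");print([ (((np.array(a["xyz"])-T0)@MT*1e3).round(1),a["confidence"]) for q in("bolt_knob","handle_bar") for a in bot.landmark_of(p,q)])
cv2.imwrite("pics/s3.png",cv2.resize(p["img"][140:260,270:430,::-1],None,fx=4,fy=4,interpolation=2))
E
```

```text
t 16.05 tub pos [-66.9   9.8 170.1] yaw err -0.06 delta [-0.0157 -0.0289  0.0891] spin -0.06 F tub [-0.64 -4.82 -3.59] grip 0.104
[(array([-161.4,  218.5,   -0.9]), 0.59), (array([ 12.2,  -5.8, 169.2]), 0.56), (array([-67.1,   2.8, 178.3]), 0.84)]
```

View pics/s3.png

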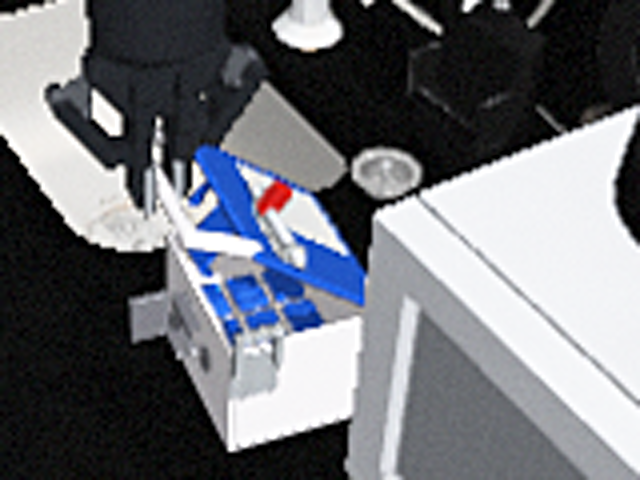

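>>> send_rows:
  deltas: "0 0.005 -0.0065 0;-0.001 0.0105 -0.0127 0;-0.002 0.017 -0.019 0;-0.003 0.0235 -0.025 0;-0.003 0.0235 -0.025 0"

```text
t: 16.7
eef_pos: [0.5219, 0.0953, 0.1971]
tool_rot: [-0.001, 0.758, 0.652, 0.001]
contact_force: [-7.2, 2.0, 7.6]
gripper_width: 0.108
grasp_force: 25.2
```

>>> send_rows:
  deltas: "0 0.007 -0.0055 0;0 0.0145 -0.011 0;0 0.0215 -0.0155 0;0 0.029 -0.019 0;0 0.029 -0.019 0"

```text
t: 17.2
eef_pos: [0.5513, 0.0908, 0.2168]
tool_rot: [-0.001, 0.758, 0.652, 0.002]
contact_force: [-5.1, 1.0, 11.5]
gripper_width: 0.103
grasp_force: 25.5
```

```bash
python3 - <<'E'
from h import *
to(-96,-6,81)
p=bot.read_camera("scene");print([ (((np.array(a["xyz"])-T0)@MT*1e3).round(1),a["confidence"]) for q in("bolt_knob","handle_bar") for a in bot.landmark_of(p,q)])
E
```

```text
t 17.2 tub pos [-12.8   9.6 216.8] yaw err 0.01 delta [-0.0161 -0.0834  0.1356] spin 0.01 F tub [-5.19  0.21 11.45] grip 0.103
[(array([ 53.8,  -5. , 184.3]), 0.67), (array([-14.3,   2.3, 224.7]), 0.82)]
```

>>> send_rows:
  deltas: "0 0 -0.001 0;0 0 -0.001 0;0 -0.001 -0.001 0"
  claw: 0.22

```text
t: 17.65
eef_pos: [0.5495, 0.0894, 0.2157]
tool_rot: [0.0, 0.759, 0.651, 0.001]
contact_force: [0.0, -0.3, -0.6]
gripper_width: 0.217
grasp_force: 0.0
```

```bash
python3 - <<'E'
from h import *
import cv2
to(-96,-6,81)
p=bot.read_camera("scene");print([ (((np.array(a["xyz"])-T0)@MT*1e3).round(1),a["confidence"]) for q in("bolt_knob","handle_bar") for a in bot.landmark_of(p,q)])
cv2.imwrite("pics/s4.png",cv2.resize(p["img"][120:260,270:430,::-1],None,fx=4,fy=4,interpolation=2))
E
```

```text
t 17.65 tub pos [-14.4   8.  215.7] yaw err -0.05 delta [-0.0141 -0.0818  0.1346] spin -0.05 F tub [ 0.1  -0.32 -0.61] grip 0.217
[(array([ 51.9,  -6.5, 184.1]), 0.49)]
```

View pics/s4.png

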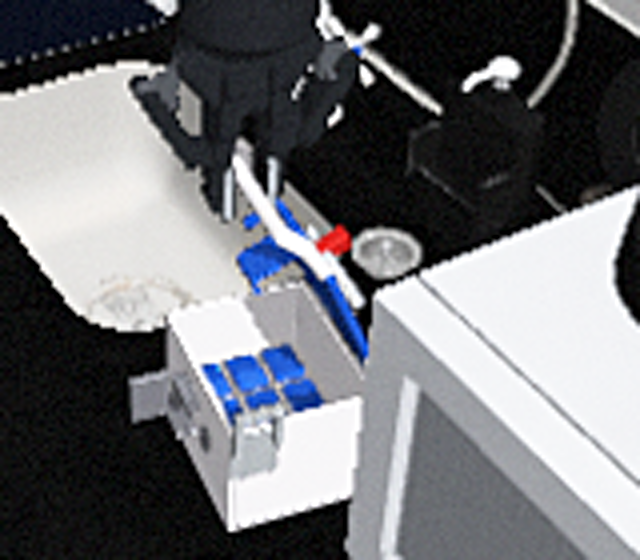

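The lid stands open; the bar, at about (250,190), lies free between the open fingers at (228,195) and (273,175), and no force is left. Lifting clear.

>>> send_rows:
  deltas: "0 0 -0.01 0;0 0 -0.03 0;0 0 -0.06 0;0 0 -0.09 0;0 0 -0.09 0"

```text
t: 18.3
eef_pos: [0.5513, 0.0892, 0.3103]
tool_rot: [0.002, 0.759, 0.651, 0.004]
contact_force: [0.8, -0.2, -0.4]
gripper_width: 0.218
grasp_force: 0.0
```

>>> send_rows:
  deltas: "0 -0.03 0 0;0 -0.06 0 0;0 -0.06 0 0;0 -0.06 0 0"

```text
t: 18.7
eef_pos: [0.4894, 0.0982, 0.3056]
tool_rot: [0.0, 0.759, 0.652, 0.0]
contact_force: [0.1, 0.4, -0.8]
gripper_width: 0.222
grasp_force: 0.0
```

```bash
python3 - <<'E'
from h import *
to(-96,-6,81)
for c in("scene","top"):
    p=bot.read_camera(c);print([ (q,((np.array(a["xyz"])-(T0 if i<2 else 0))@(MT if i<2 else np.eye(3))*1e3).round(1),a["confidence"]) for i,q in enumerate(("bolt_knob","handle_bar","mug","glass","spice")) for a in bot.landmark_of(p,q)[:1]])
E
```

```text
t 18.7 tub pos [-75.1   7.6 305.6] yaw err -0.03 delta [-0.0138 -0.0211  0.2246] spin -0.03 F tub [ 0.03  0.4  -0.8 ] grip 0.222
[('bolt_knob', array([-154.7,  300.8,    2.8]), 0.16), ('handle_bar', array([-13.7,   1. , 224.8]), 0.86), ('mug', array([ 460.1, -139.3,   -1.7]), 0.73), ('glass', array([435.3, 319.7,  -2.5]), 0.72), ('spice', array([455.5, 402.4,   4.6]), 0.62)]
[('glass', array([433.6, 319.9,  -3.5]), 0.63), ('spice', array([ 462.6, -138.6,   -0.9]), 0.66)]
```

The bar rests at (-14, 225), which puts the lid at about 1.14 rad. The bystanders haven't moved and the tool is clear.

```bash
python3 -c "
from station import bot
print(bot.hand_in())"
```

```text
the job is handed in; nothing more can be done
None
```

The job is handed in, with no verdict returned: I drew the bolt to its stop, lifted the lid and held it short of the catch, pushed the catch aside, and left the lid open and let go at about 1.14 rad, with the mug, glass and spice jar where they were.

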